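# Load aperture rings into the magazine tube

### The job

Take the two aluminium rings from the sloped rest and drop them into the upright magazine tube, so that they lie flat on the ring already in it as one column. Then swing the tube's retaining arm across the mouth until it comes to its stop. Leave the other things on the bench where they are.

Things in the scene. Friction and masses are not known exactly. Their poses are not given: they have to be found in the camera images.
- ring_a (a point): One of the two rings to load: flat aluminium ring, 75 mm outside diameter, bore about 34 mm (rim about 20 mm wide), 12 mm thick, 70 g; easiest held by the rim, one finger in the bore. The point is its centre, half-way through its thickness; z is its axis (either face may go down). It starts on the left half (+y) of the sloped rest, lying on the sloping bars with its lower edge against the lip.
- ring_b (a point): The other ring to load, identical to ring_a; starts on the right half (-y) of the sloped rest.
- ring_c (a point): A third identical ring, fixed flat on the floor of the tube as the foot of the column; the point is its centre, 6 mm above the tube's floor.
- rest_face (a point): Fixed ring rest, 290 mm wide, 130 mm deep: two level steel bars (8 mm thick, 44 mm apart) between grey end cheeks bear the rings on a slope of 27 degrees from level, lower side towards the robot (its -x); a third bar, 9 mm above the slope, is the lip. The point is on the slope, midway along, level with the rings' centres, which lie 60 to 80 mm either side; axes: z upright, x level to the back.
- tube_mouth (a point): Centre of the mouth of the upright aluminium tube on a fixed dark foot plate (115 x 180 mm). The point is at rim height, 60 mm above the worktop; z up along the tube, y towards the arm's pivot. Bore 79 mm, flaring to 88 mm over the top 8 mm; outside 88 mm, 97 mm at the rim; floor 50 mm below the rim. A column of three rings ends 14 mm below the rim.
- retainer (a joint): Retaining arm: flat steel bar 16 mm wide, 6 mm thick, turning level about an upright pivot beside the tube, just above the rim. 0 = shut, across the middle of the mouth, against its stop pin; grows anticlockwise seen from above as it opens, to 1.9 rad. Starts open at 1.3 to 1.8 rad, pointing away from the robot; stays where it is left (light friction, 0.5 N at the knob).
- retainer_knob (a point): Centre of the black upright cylindrical knob near the arm's free end: 18 mm in diameter, 34 mm high (from 69 to 103 mm above the worktop), 118 mm from the pivot; it turns with the arm.
- retainer_pivot (a point): Pivot axis of the arm, at the underside of the bar, 68 mm from the tube's axis (on the +y side of tube_mouth); axes as those of tube_mouth. The stop pin, 8 mm thick, stands across the mouth at x = -14, y = -56 mm from the tube's axis and rises 9 mm above the rim.
- spool_mid (a point): Bystander: blue solder spool, 58 mm across, 36 mm high; the point is half-way up.
- driver_mid (a point): Bystander: yellow-handled screwdriver, 178 mm long, lying at the front of the worktop; the point is at the middle.

How it is judged:
By the outcome, as a careful person would: the job done as asked, in the order asked, and still so for the second after the job is handed in, with the robot touching nothing.
It also fails if it takes over 69 s, if anything falls off the work surface, if the arm or the gripper's body presses on something with over 40 N, if the wrist force passes 120 N, or if a joint passes its speed limit or range.

### The arm

A 6-joint arm with a two-finger parallel gripper is mounted at the origin on a cart in front of the work surface, level with it; the furniture and walls round the work are solid. World frame = base frame: x ahead of the robot, y to its left, z up, the work surface at z = 0. Lengths are in m, angles in rad, forces in N, time in s.
With the tool pointing down it reaches from about 0.325 to 1 m from the base axis. Payload 5.1 kg.
Tool frame: the origin (TCP) lies midway between the tips of the shut fingers; the grasp point (between the pads) lies 19 mm behind it; z points along the fingers, y is the line along which they close (so a half turn about z gives the same grasp; the last joint's range is limited). The gripper opens to 85 mm and grips with 20 to 120 N. Pads are 22 mm wide; open, the fingers measure 114 mm over their backs; the gripper's body (76 mm by 85 mm) begins 54 mm behind the grasp point. The pads swing forward as they close: fully open they stand 13 mm farther back than shut.
Start: joints at [1.068, 0.124, 1.65, -0, 1.367, -0.083], TCP at [0.265, 0.594, 0.231] pointing down, gripper open.
Joint ranges: [-2.61, 2.61], [-1.02, 2.33], [0.03, 2.71], [-1.35, 4.49], [0.32, 2.68], [-2.91, 2.91]. Speed limits (rad/s): [2.57, 2.57, 3.14, 3.14, 3.14, 3.14].

### API

Orientations are given as a unit quaternion [x, y, z, w].
In Python, from bench import robot, snapshot, camera_params gives the robot as it stands.
- The arm moves only by the tool drive_tool, never from a script. Its argument "series" is a list of rows, each a list of 7 numbers: the finger opening in cm, from 0 to 8.54, then the shift along the tool's x, y, z in cm, then the turn, a rotation vector about the tool's x, y, z in degrees. A call has 1 to 20 rows; each row shifts and turns the commanded pose from where the row before left it, along the tool's axes as they then stand; what a row does not reach is not made up. A row lasts 1/8 s, in which the tool goes at most 62.5 mm and 10.7 degrees, less where a joint would pass 70% of its speed; a pose out of reach is approached as far as the arm can. A call is refused whole if a number of a shift passes 6.25 or a number of a turn 10.7, either way. A call with a gripper value outside its range is refused whole. The fingers move at their own pace and stop on an object; "grip_force" is the grip in N (left out, the last holds). Time passes only in rows, so rows that do not move let the fingers close. It gives the time, the measured TCP pose, the force, the opening and the grip force at its end, in the units of the state.
- robot.state(): the state, without advancing time (a new reading comes with each control period).
- snapshot(name): name is "scene" or "side" or "wrist"; returns the picture (400x640x3 uint8, red, green, blue); there is no depth.
- camera_params(name): a dict with "fx", "fy", "cx", "cy" (pixels), "k1" (the pictures are not rectified: a ray, as slopes to the right and down, at radius r is drawn at 1 + k1 r^2 times it, then the intrinsics apply), "rvec" (rotation vector, rad) and "tvec" (3), from world to camera coordinates, as OpenCV has them; the wrist camera has in their place "T_tool_cam" (4x4, takes a point from camera to tool coordinates, whose origin is the TCP and whose axes are the flange's). Camera axes: x right, y down, z forward; pixel columns grow to the right and rows downward; lengths in m; the calibration is good to about 2 mm. A picture is of the moment at which its call begins: read the wrist's pose just before it. camera_params takes no time and is no camera call.
- robot.close_job(): hands the job in; it is judged then, once.
The state is a dict: "t": time; "q": joint angles; "joint_velocities": joint speeds; "joint_torque": joint torques, N m; "ee_pos": TCP position; "eef_rot": TCP orientation; "force": force on the tool from outside, world axes, zero at the start; "moment": the same for the moment, N m; "width": finger opening in m; "finger_force": force on a finger pad.
Only numpy, scipy, OpenCV 4.12 (cv2) and the standard library are available. Lean on these libraries where they do the work, as an engineer would, in place of code of your own. Each camera call takes 0.05 s, during which the arm holds its last target. There are 200 camera calls.

## Working session

There is one attempt and no reset: what is moved stays moved. The work goes in short steps, Python scripts to look and compute and a tool call to move; the robot and the scene stay as the last step left them, time stands still between calls to the robot, and variables do not carry over. Pictures are saved under pics/ and viewed, at most 10 in all, crops included, and the job is handed in when it is done.

Besides the shell and the picture viewer there is one more tool, called after "Call:" as name([rows], argument=value, ...), one row to a line, values as JSON. drive_tool: Moves the arm, as the interface text tells. Its arguments: {"type":"object","properties":{"series":{"type":"array"},"grip_force":{"type":"number"}},"required":["series"]}

```bash
ls; mkdir -p pics; python3 - <<'E'
from bench import robot, snapshot, camera_params
import cv2,json
s=robot.state();print({k:s[k] for k in('t','ee_pos','eef_rot','width','force')})
for n in('scene','side','wrist'):
    cv2.imwrite(f'pics/{n}0.png',snapshot(n)[:,:,::-1]);print(n,camera_params(n))
E
```

```text
pics
{'t': 0.0, 'ee_pos': array([0.26464068, 0.5930093 , 0.2300493 ]), 'eef_rot': array([ 2.08361264e-01,  9.78051370e-01, -1.00465775e-03, -3.04896431e-04]), 'width': 0.08504754511992865, 'force': array([ 0.58508484, -0.58464197, -0.05292594])}
scene {'fx': 471.12234037170987, 'fy': 471.12234037170987, 'cx': 320.10057233146216, 'cy': 200.55236278732053, 'k1': -0.030124223874805216, 'rvec': array([ 2.03619807, -0.77155849,  0.40396256]), 'tvec': array([-0.3824059 ,  0.29160364,  0.75352834])}
side {'fx': 432.7212138855697, 'fy': 432.7212138855697, 'cx': 320.8887064239098, 'cy': 193.53908264735105, 'k1': -0.10446762605709363, 'rvec': array([ 2.06379026, -0.35742703,  0.21269595]), 'tvec': array([-0.50746727,  0.21125125,  0.76933789])}
wrist {'fx': 341.3120359998374, 'fy': 341.3120359998374, 'cx': 317.51178667931714, 'cy': 201.21157223340438, 'k1': -0.01107155080005912, 'T_tool_cam': array([[ 7.85299979e-05, -9.57045113e-01, -2.89939039e-01,
         7.44567433e-02],
       [ 9.99999827e-01,  2.44030122e-04, -5.34656704e-04,
        -4.69250545e-04],
       [ 5.82444444e-04, -2.89938947e-01,  9.57044966e-01,
        -1.43016419e-01],
       [ 0.00000000e+00,  0.00000000e+00,  0.00000000e+00,
         1.00000000e+00]])}
```

View pics/scene0.png

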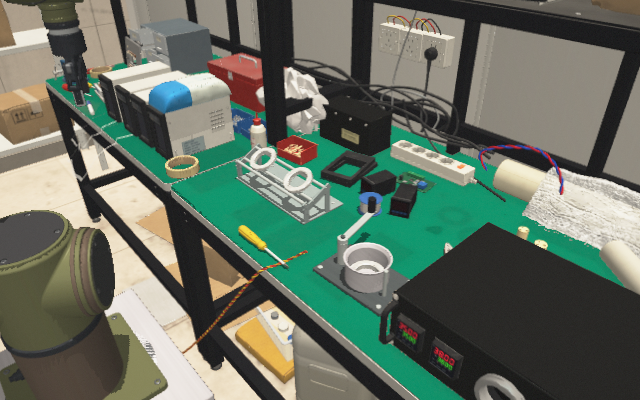

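View pics/side0.png

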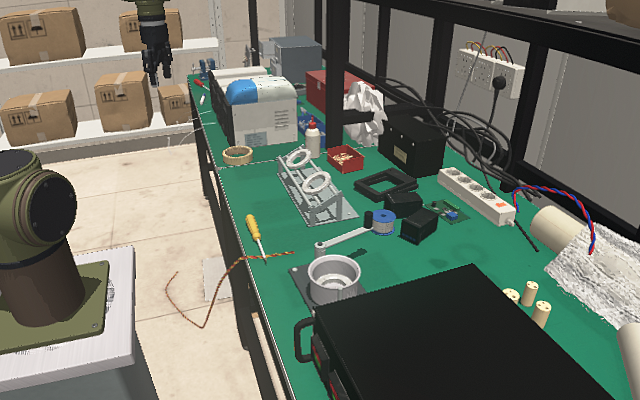

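The scene view shows rings at about (262,159) and (299,179), the tube mouth at (368,255) and the knob at (372,204). In the side view they are at (298,157), (317,182), (334,271) and (368,219). The arm points away from the robot. I'll triangulate these next.

```bash
cat > h.py <<'E'
import numpy as np, cv2
from bench import robot, snapshot, camera_params
from scipy.spatial.transform import Rotation as R
def cam(n, s=None):
    p=camera_params(n)
    if n=='wrist':
        T=np.eye(4);T[:3,:3]=R.from_quat(s['eef_rot']).as_matrix();T[:3,3]=s['ee_pos']
        T=T@p['T_tool_cam']; return p,T[:3,:3],T[:3,3]
    Rm=cv2.Rodrigues(p['rvec'])[0]; return p,Rm.T,-Rm.T@p['tvec']
def ray(n,uv,s=None):
    p,Rm,c=cam(n,s); d=np.array([(uv[0]-p['cx'])/p['fx'],(uv[1]-p['cy'])/p['fy']])
    u=d.copy()
    for _ in range(10): u=d/(1+p['k1']*(u@u))
    v=Rm@np.array([u[0],u[1],1]); return c,v/np.linalg.norm(v)
def plane(n,uv,z,s=None):
    c,v=ray(n,uv,s); return c+v*(z-c[2])/v[2]
def tri(rays):
    A=sum(np.eye(3)-np.outer(v,v) for c,v in rays); b=sum((np.eye(3)-np.outer(v,v))@c for c,v in rays)
    x=np.linalg.solve(A,b); return x,[np.linalg.norm((np.eye(3)-np.outer(v,v))@(x-c)) for c,v in rays]
def proj(n,P,s=None):
    p,Rm,c=cam(n,s); q=Rm.T@(np.asarray(P)-c); u=q[:2]/q[2]; u=u*(1+p['k1']*(u@u))
    return np.array([u[0]*p['fx']+p['cx'],u[1]*p['fy']+p['cy']])
E
python3 - <<'E'
from h import *
np.set_printoptions(precision=4,suppress=True)
for k,a,b in [('ra',(262,159),(298,157)),('rb',(299,179),(317,182)),('mouth',(368,256),(334,271)),('knobtop',(372,199),(369,213)),('driver',(265,248),(256,240)),('spool',(371,200),(383,220)),('pivot',(343,240),(320,246))]:
    print(k,*tri([ray('scene',a),ray('side',b)]))
a=cv2.imread('pics/scene0.png')[135:305,180:420];b=cv2.imread('pics/side0.png')[135:305,240:480]
cv2.imwrite('pics/z1.png',np.hstack([cv2.resize(a,(400,283),interpolation=2),cv2.resize(b,(400,283),interpolation=2)]))
cv2.imwrite('pics/z1.png',np.vstack([cv2.resize(a[:,20:],(770,595),interpolation=2)]))
E
```

```text
ra [0.5881 0.3227 0.0692] [np.float64(0.0033792581725005), np.float64(0.0033792581725006487)]
rb [0.5898 0.17   0.0713] [np.float64(0.0010695833293706237), np.float64(0.0010695833293705706)]
mouth [ 0.5165 -0.1337  0.0561] [np.float64(0.0010812813725980597), np.float64(0.0010812813725979973)]
knobtop [ 0.6313 -0.0327  0.0937] [np.float64(0.0016226296370872723), np.float64(0.0016226296370871823)]
driver [0.4142 0.0744 0.0074] [np.float64(0.00016072536589528276), np.float64(0.0001607253658952744)]
spool [0.7043 0.0352 0.0226] [np.float64(0.0014998415575381689), np.float64(0.0014998415575383135)]
pivot [ 0.513  -0.0661  0.0623] [np.float64(0.00209077580775922), np.float64(0.002090775807759083)]
```

View pics/z1.png

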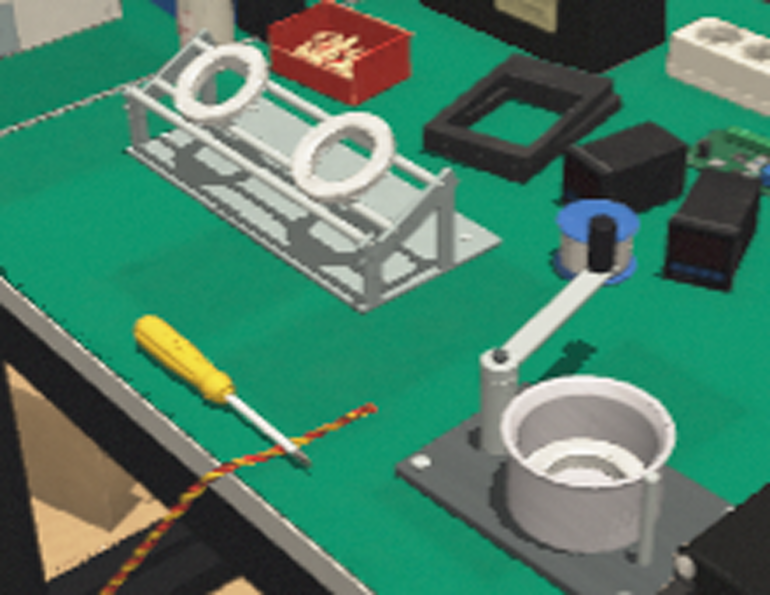

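The zoom shows both rings on the rest, an open arm with the knob in front of the spool, and the pin on the tube's far side. The positions fit the given sizes: ring height is about 70 mm, the rings are 150 mm apart, and mouth to pivot is 68 mm. Next I'll move to a viewing pose square to the slope.

```bash
cat >> h.py <<'E'
np.set_printoptions(precision=4,suppress=True)
def frame(yyaw,tilt=0.):
    """tool y level at yaw yyaw; tool z down, tilted by tilt (rad) towards y rotated -90deg"""
    y=np.array([np.cos(yyaw),np.sin(yyaw),0]); h=np.array([y[1],-y[0],0])
    z=np.sin(tilt)*h+np.array([0,0,-np.cos(tilt)]); return np.c_[np.cross(y,z),y,z]
def plan(pos,Rt,p0=None,R0=None):
    s=robot.state()
    if p0 is None: p0=s['ee_pos'];R0=R.from_quat(s['eef_rot']).as_matrix()
    w=R.from_matrix(R0.T@Rt).as_rotvec(); p=R0.T@(np.asarray(pos)-p0)
    N=max(1,int(np.ceil(max(np.degrees(np.linalg.norm(w))/9.5,np.linalg.norm(p)/.055))))
    S=sum(R.from_rotvec(w*k/N).as_matrix() for k in range(N))
    print(f"t={s['t']:.2f} N={N} each: shift cm",np.round(np.linalg.solve(S,p)*100,2),'turn deg',np.round(np.degrees(w/N),2),
     '| total shift',np.round(p*100,2),'turn',np.round(np.degrees(w),2))
E
python3 - <<'E'
from h import *
plan([0.521,0.2465,0.204],frame(np.pi/2,np.radians(27)))
E
```

```text
t=0.15 N=8 each: shift cm [-4.05 -3.5   1.13] turn deg [-0.72 -3.33 -2.95] | total shift [-37.53 -21.2    2.66] turn [ -5.76 -26.63 -23.58]
```

Call:
drive_tool([
  [8.5,-4.05,-3.5,1.13,-0.72,-3.33,-2.95],
  [8.5,-4.05,-3.5,1.13,-0.72,-3.33,-2.95],
  [8.5,-4.05,-3.5,1.13,-0.72,-3.33,-2.95],
  [8.5,-4.05,-3.5,1.13,-0.72,-3.33,-2.95],
  [8.5,-4.05,-3.5,1.13,-0.72,-3.33,-2.95],
  [8.5,-4.05,-3.5,1.13,-0.72,-3.33,-2.95],
  [8.5,-4.05,-3.5,1.13,-0.72,-3.33,-2.95],
  [8.5,-4.05,-3.5,1.13,-0.72,-3.33,-2.95],
  [3.4,0,0,0,0,0,0],
  [3.4,0,0,0,0,0,0],
])

```text
t: 1.4
ee_pos: [0.5208, 0.2465, 0.2044]
eef_rot: [0.0, 0.972, 0.001, 0.233]
force: [-0.6, 0.1, -0.1]
width: 0.0512
finger_force: 0.0
```

```bash
python3 - <<'E'
from h import *
s=robot.state();im=snapshot('wrist');cv2.imwrite('pics/w1.png',im[:,:,::-1])
print(s['ee_pos'],s['width'],R.from_quat(s['eef_rot']).as_matrix())
np.save('s1.npy',s,allow_pickle=True)
for P in([.5881,.3227,.0692],[.5898,.17,.0713]):print(proj('wrist',P,s))
E
```

```text
[0.5208 0.2465 0.2044] 0.051221233557597834 [[-0.891   0.0005  0.454 ]
 [ 0.0011  1.      0.0011]
 [-0.454   0.0015 -0.891 ]]
[403.4915 183.7056]
[231.3626 186.8915]
```

View pics/w1.png

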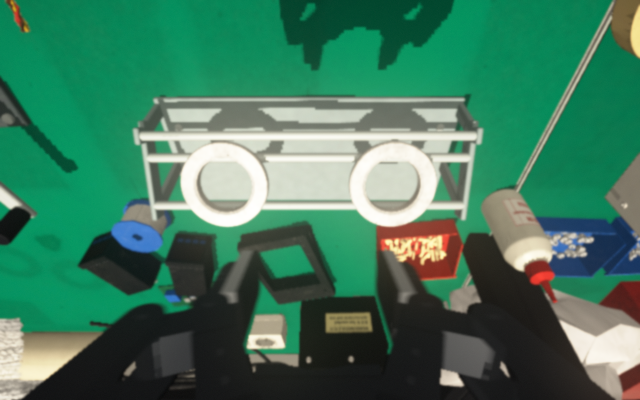

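The wrist view shows the rings at about (393,183) for ring_a and (225,184) for ring_b. The lip bar is level in the picture, so the rest's yaw is near 0. Now I'll fit the ring outlines.

```bash
python3 - <<'E'
from h import *
s=np.load('s1.npy',allow_pickle=True).item()
E={}
for n,f,seeds in(('wrist','w1',((393,183),(225,184))),('scene','scene0',((262,159),(299,179))),('side','side0',((298,157),(317,182)))):
    im=cv2.imread(f'pics/{f}.png'); g=im.min(2)
    m=(g>(215 if n=='wrist' else 190)).astype(np.uint8)
    m=cv2.morphologyEx(m,cv2.MORPH_OPEN,np.ones((7,7) if n=='wrist' else (2,2),np.uint8))
    cs,hi=cv2.findContours(m,cv2.RETR_CCOMP,cv2.CHAIN_APPROX_NONE)
    for i,sd in enumerate(seeds):
        for c,h in zip(cs,hi[0]):
            if len(c)<12: continue
            (x,y),ax,an=cv2.fitEllipse(cv2.convexHull(c))if len(cv2.convexHull(c))>4 else((0,0),0,0)
            if np.hypot(x-sd[0],y-sd[1])<8: print(n,i,'outer' if h[3]<0 else 'hole',round(x,1),round(y,1),np.round(ax,1)); E.setdefault((n,i,h[3]<0),(x,y))
for i in (0,1):
    for b in (True,False):
        r=[ray(n,E[n,i,b],s) for n in('wrist','scene','side') if (n,i,b) in E]
        if len(r)>1: print(i,b,*tri(r))
# rest yaw: lip bar ends at z~lip
im=cv2.imread('pics/w1.png').min(2)
for u in(165,310,460):
    col=im[120:150,u].astype(float); w=np.clip(col-170,0,None); print(u,120+(w*np.arange(30)).sum()/w.sum())
E
```

```text
wrist 0 outer 392.6 184.4 [80.4 87.3]
wrist 0 hole 392.6 185.7 [56.8 60.8]
wrist 1 outer 223.4 184.4 [80.1 88.4]
wrist 1 hole 223.2 186.2 [56.2 60.3]
scene 0 outer 263.1 158.4 [18.7 27.9]
scene 0 hole 263.7 158.7 [13.6 20.6]
scene 1 outer 298.4 181.5 [4.3 6.4]
scene 1 outer 293.4 179.1 [23.2 40.2]
scene 1 hole 298.6 179.3 [15.  22.3]
side 0 outer 294.3 156.1 [ 4.9 15.1]
side 0 outer 299.3 158.4 [13.3 26.2]
side 1 outer 316.7 182.4 [16.8 29.2]
0 True [0.5774 0.308  0.0806] [np.float64(0.0019234939109041835), np.float64(0.00512973786064957), np.float64(0.003951772963966694)]
0 False [0.587  0.3126 0.0716] [np.float64(0.0010099402403900086), np.float64(0.0010099402403898668)]
1 True [0.5854 0.1643 0.0718] [np.float64(0.0008927580899529657), np.float64(0.004184724519640264), np.float64(0.0034358373395245918)]
1 False [0.5848 0.1644 0.0745] [np.float64(0.0009968885829960143), np.float64(0.0009968885829960501)]
165 134.0620347394541
310 138.7015503875969
460 136.40677966101694
```

```bash
python3 - <<'E'
from h import *
s=np.load('s1.npy',allow_pickle=True).item()
for z in(.070,.073):
    A=plane('wrist',(392.6,184.8),z,s);B=plane('wrist',(223.4,184.8),z,s);print(z,A,B)
    for C in(A,B):
        for n in('scene','side'):print(n,proj(n,C))
# diameter of outline -> range
Rt=frame(np.pi/2,np.radians(27));A=plane('wrist',(392.6,184.8),.072,s)
for d in(-.04,.011): plan(A-.0315*Rt[:,1]+d*Rt[:,2],Rt)
E
```

```text
0.07 [0.5887 0.313  0.07  ] [0.5885 0.1629 0.07  ]
scene [264.3829 158.6584]
side [298.9643 159.3415]
scene [300.4462 180.3357]
side [317.3469 184.3256]
0.073 [0.5861 0.3121 0.073 ] [0.5858 0.164  0.073 ]
scene [263.6761 158.079 ]
side [298.1069 158.5972]
scene [299.2799 179.4672]
side [316.1696 183.1957]
t=1.45 N=3 each: shift cm [0.04 1.12 3.6 ] turn deg [ 0.03  0.   -0.  ] | total shift [ 0.11  3.37 10.81] turn [ 0.09  0.01 -0.  ]
t=1.45 N=3 each: shift cm [0.04 1.12 5.3 ] turn deg [ 0.03  0.   -0.  ] | total shift [ 0.11  3.36 15.91] turn [ 0.09  0.01 -0.  ]
```

Call:
drive_tool([
  [3.4,0.05,1.12,3.6,0,0,0],
  [3.4,0.05,1.12,3.6,0,0,0],
  [3.4,0,1.12,3.6,0,0,0],
  [3.4,0,0,0,0,0,0],
  [3.4,0,0,0,0,0,0],
])

```text
t: 2.08
ee_pos: [0.5691, 0.2813, 0.109]
eef_rot: [-0.001, 0.972, 0.001, 0.234]
force: [-0.8, -0.1, 0.7]
width: 0.034
finger_force: 0.0
```

```bash
python3 - <<'E'
from h import *
s=robot.state();im=snapshot('wrist')[:,:,::-1];cv2.imwrite('pics/w2.png',im);print(s['ee_pos'],s['width'])
np.save('s2.npy',s,allow_pickle=True)
E
```

```text
[0.5691 0.2813 0.109 ] 0.03400399652564139
```

View pics/w2.png

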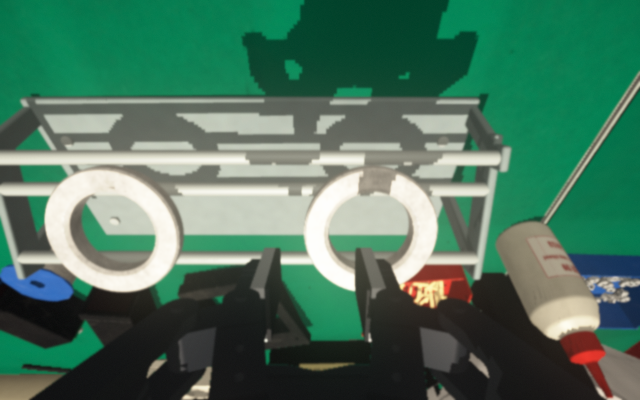

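The near view shows ring_a's left rim centred at about (317,229), midway between the pads (268 and 368). The TCP projects to row 233 at ring depth. I'll go in and grip.

Call:
drive_tool([
  [3.4,0.1,0,2.5,0,0,0],
  [3.4,0.1,0,1.6,0,0,0],
  [3.4,0,0,1.0,0,0,0],
  [3.4,0,0,0,0,0,0],
  [1.0,0,0,0,0,0,0],
  [1.0,0,0,0,0,0,0],
  [1.0,0,0,0,0,0,0],
  [1.0,0,0,0,0,0,0],
], grip_force=40)

```text
t: 3.12
ee_pos: [0.591, 0.2806, 0.0625]
eef_rot: [-0.0, 0.972, 0.001, 0.234]
force: [-2.0, -1.2, 4.0]
width: 0.0157
finger_force: 37.0
```

Gripped at 15.7 mm, so the rim is about 16 mm wide and the ring's centre is about 29.7 mm from the pads. Next I'll lift and refine the mouth.

Call:
drive_tool([
  [1.0,0,0,-2,0,0,0],
  [1.0,0,0,-5,0,0,0],
  [1.0,0,0,-5,0,0,0],
  [1.0,0,0,0,0,0,0],
])

```text
t: 3.62
ee_pos: [0.5375, 0.2818, 0.1742]
eef_rot: [-0.0, 0.971, 0.003, 0.238]
force: [0.0, -1.0, -0.6]
width: 0.0158
finger_force: 36.9
```

```bash
python3 - <<'E'
from h import *
s=robot.state();im=snapshot('wrist')[:,:,::-1];cv2.imwrite('pics/w3.png',im);print(s['ee_pos'],s['width'],s['finger_force'])
np.save('s3.npy',s,allow_pickle=True)
for sc,sd in(((397,291),(317,305)),((494,224),(469,265))):print('box',*tri([ray('scene',sc),ray('side',sd)]))
# mouth rim ellipses
for n,f,sd,roi in(('scene','scene0',(368,255),(325,225,410,300)),('side','side0',(334,271),(295,240,375,310))):
    g=cv2.imread(f'pics/{f}.png'); x0,y0,x1,y1=roi
    m=np.zeros(g.shape[:2],np.uint8); m[y0:y1,x0:x1]=(g.min(2)>175)[y0:y1,x0:x1]
    cs,hi=cv2.findContours(m,cv2.RETR_CCOMP,cv2.CHAIN_APPROX_NONE)
    for c,h in zip(cs,hi[0]):
        if len(c)>40:
            e=cv2.fitEllipse(cv2.convexHull(c)); print(n,h[3]<0,np.round(e[0],1),np.round(e[1],1),plane(n,e[0],.06))
P=plan([0.487,-0.134,0.19],frame(0,0))
g=cv2.imread('pics/scene0.png')[215:315,310:430];h=cv2.imread('pics/side0.png')[215:315,280:400]
cv2.imwrite('pics/z2.png',cv2.resize(np.hstack([g,h]),(792,330),interpolation=2))
E
```

```text
[0.5375 0.2818 0.1742] 0.01578446660282708 36.92882962808653
box [ 0.4345 -0.2725  0.1203] [np.float64(0.002531155720388305), np.float64(0.002531155720388333)]
box [ 0.6762 -0.2934  0.1444] [np.float64(0.0009824067581015034), np.float64(0.000982406758101456)]
scene True [368.1 258.2] [31.9 50.3] [ 0.5095 -0.1403  0.06  ]
scene False [367.2 268.8] [ 9.7 23.9] [ 0.486  -0.1606  0.06  ]
scene False [368.3 259.5] [25.3 45.8] [ 0.5072 -0.1433  0.06  ]
scene True [349.7 232.2] [10.4 26.8] [ 0.5414 -0.0567  0.06  ]
side True [333.9 271.2] [34.  52.3] [ 0.5136 -0.14    0.06  ]
side False [333.1 283.2] [11.2 25.8] [ 0.5005 -0.1698  0.06  ]
side False [334.6 272.3] [27.6 50.2] [ 0.5136 -0.1433  0.06  ]
side True [326.2 243. ] [ 6.2 27.8] [ 0.5304 -0.0549  0.06  ]
t=3.67 N=10 each: shift cm [-2.62 -3.82  0.24] turn deg [2.15 2.12 8.82] | total shift [  3.52 -41.49  -4.1 ] turn [21.55 21.22 88.15]
```

View pics/z2.png

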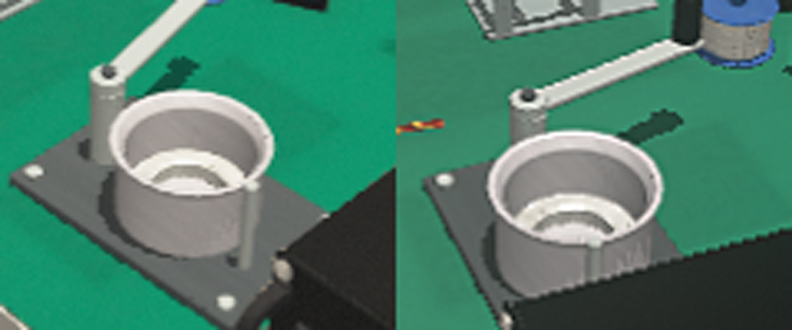

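The crop shows the mouth's outer rim ellipse centred at about scene (368,258) and side (334,272). The two estimates differ by about 5 mm, so I'll check with the wrist camera from an offset where the held ring isn't in the way.

```bash
python3 - <<'E'
from h import *
plan([0.60,-0.165,0.20],frame(0,0))
E
```

```text
t=3.67 N=10 each: shift cm [-3.78 -3.26  0.48] turn deg [2.15 2.12 8.82] | total shift [ -6.98 -44.6    0.18] turn [21.55 21.22 88.15]
```

Call:
drive_tool([
  [1,-3.78,-3.26,0.48,2.15,2.12,8.82],
  [1,-3.78,-3.26,0.48,2.15,2.12,8.82],
  [1,-3.78,-3.26,0.48,2.15,2.12,8.82],
  [1,-3.78,-3.26,0.48,2.15,2.12,8.82],
  [1,-3.78,-3.26,0.48,2.15,2.12,8.82],
  [1,-3.78,-3.26,0.48,2.15,2.12,8.82],
  [1,-3.78,-3.26,0.48,2.15,2.12,8.82],
  [1,-3.78,-3.26,0.48,2.15,2.12,8.82],
  [1,-3.78,-3.26,0.48,2.15,2.12,8.82],
  [1,-3.78,-3.26,0.48,2.15,2.12,8.82],
  [1,0,0,0,0,0,0],
  [1,0,0,0,0,0,0],
])

```text
t: 5.18
ee_pos: [0.5985, -0.1658, 0.1962]
eef_rot: [0.708, 0.707, -0.002, -0.002]
force: [-0.3, -0.2, -0.9]
width: 0.0155
finger_force: 36.9
```

```bash
python3 - <<'E'
from h import *
s=robot.state();im=snapshot('wrist')[:,:,::-1];cv2.imwrite('pics/w4.png',im);print(s['ee_pos'],s['width'],s['finger_force'],s['q'])
np.save('s4.npy',s,allow_pickle=True)
print(R.from_quat(s['eef_rot']).as_matrix());print(proj('wrist',[.512,-.139,.06],s))
E
```

```text
[ 0.5985 -0.1658  0.1962] 0.015506920398292597 36.905464899900835 [-0.3557  0.0879  1.749  -0.0024  1.3096 -0.3535]
[[ 0.0015  1.     -0.0054]
 [ 1.     -0.0015 -0.0004]
 [-0.0004 -0.0054 -1.    ]]
[214.531  157.2143]
```

View pics/w4.png

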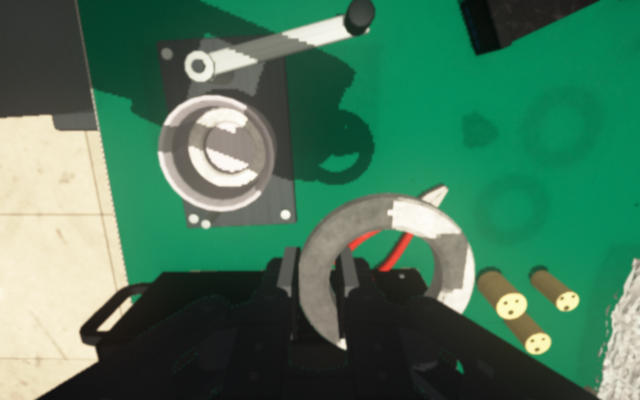

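The wrist view from above the tube shows the mouth's outer rim at u 158–275 and v 95–211, centre (216.5,153). The pivot is at (200,66) and the knob top at (358,15). The held ring is level, u 299–475, top v 193, centre about (387,281).

```bash
python3 - <<'E'
from h import *
s=np.load('s4.npy',allow_pickle=True).item()
M=plane('wrist',(216.5,153),.06,s);print('mouth',M,[proj(n,M) for n in('scene','side')])
V=plane('wrist',(200,66),.075,s);K=plane('wrist',(358,15),.103,s);print('pivot',V,np.linalg.norm((V-M)[:2]),'yaw',np.arctan2(-(V-M)[0],(V-M)[1]),'knob',K,np.linalg.norm((K-V)[:2]))
print('edges r',[np.linalg.norm((plane('wrist',p,.06,s)-M)[:2]) for p in((158,153),(275,153),(216.5,95),(216.5,211))])
z=s['ee_pos'][2]
for d in(.006,.011):
    Z=z+d;C=plane('wrist',(387,281),Z+.006,s);Rt=R.from_quat(s['eef_rot']).as_matrix();print('ring tool',Rt.T@(C-s['ee_pos']),'r',[np.linalg.norm(plane('wrist',p,Z+.006,s)-C) for p in((299,281),(475,281),(387,193))])
E
```

```text
mouth [ 0.5139 -0.1355  0.06  ] [array([367.8791, 256.0295]), array([333.1603, 269.6508])]
pivot [ 0.5119 -0.0699  0.075 ] 0.06568270796213534 yaw 0.03064596616653697 knob [ 0.6225 -0.0428  0.103 ] 0.11388700200507598
edges r [np.float64(0.04841574647342286), np.float64(0.04815867648758877), np.float64(0.04575865976940643), np.float64(0.05047344837170401)]
ring tool [-0.002   0.0293 -0.0122] r [np.float64(0.03800555544531006), np.float64(0.03801747172483237), np.float64(0.03948913841197138)]
ring tool [ 0.0009  0.0282 -0.0172] r [np.float64(0.03655478295969796), np.float64(0.03656624436334081), np.float64(0.037981733643974926)]
```

```bash
python3 - <<'E'
from h import *
F=frame(0,0)
plan([.484,-.138,.12],F); plan([.484,-.138,.065],F)
E
```

```text
t=5.22 N=3 each: shift cm [ 0.91 -3.82  2.57] turn deg [-0.09  0.01 -0.01] | total shift [  2.72 -11.45   7.73] turn [-0.27  0.04 -0.02]
t=5.22 N=4 each: shift cm [ 0.68 -2.86  3.3 ] turn deg [-0.07  0.01 -0.01] | total shift [  2.72 -11.42  13.23] turn [-0.27  0.04 -0.02]
```

Call:
drive_tool([
  [1,0.9,-3.8,2.5,0,0,0],
  [1,0.9,-3.8,2.5,0,0,0],
  [1,0.9,-3.8,2.5,-0.3,0,0],
  [1,0,0,0,0,0,0],
  [1,0,0,0,0,0,0],
])

```text
t: 5.85
ee_pos: [0.4858, -0.1382, 0.1242]
eef_rot: [0.707, 0.707, 0.001, 0.002]
force: [1.7, 0.6, 0.6]
width: 0.0157
finger_force: 37.0
```

```bash
python3 - <<'E'
from h import *
print(robot.state()['ee_pos']);plan([.484,-.138,.065],frame(0,0))
for n in('scene','side'): cv2.imwrite(f'pics/{n}1.png',snapshot(n)[:,:,::-1])
g=cv2.imread('pics/scene1.png')[175:315,300:440];h=cv2.imread('pics/side1.png')[175:315,265:405]
cv2.imwrite('pics/z3.png',cv2.resize(np.hstack([g,h]),(800,400),interpolation=2))
E
```

```text
[ 0.4858 -0.1382  0.1242]
t=5.85 N=2 each: shift cm [ 0.01 -0.1   2.96] turn deg [0.12 0.07 0.02] | total shift [ 0.03 -0.21  5.92] turn [0.23 0.13 0.03]
```

View pics/z3.png

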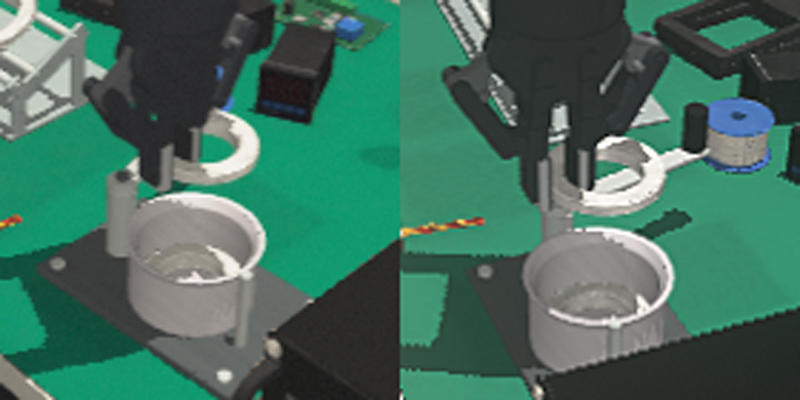

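The crop shows the ring level above the mouth, with its centre at about scene (375,226) and side (480,236). I'll check that against the projection before lowering.

```bash
python3 - <<'E'
from h import *
for n in('scene','side'):
    print(n,proj(n,[.5148,-.138,.135]),proj(n,[.513,-.138,.06]))
# ring ellipse estimates from crop: scene x(172..259) y(108..184); side x(552..664) y(136..215)
k=140/400
a=(300+k*((165+260)/2),175+k*146);b=(265+k*((548-400+664-400)/2),175+k*176)
print(a,b,*tri([ray('scene',a),ray('side',b)]))
a=(300+k*(126+266)/2,175+k*(193+282)/2);b=(265+k*((522+674)/2-400),175+k*(229+323)/2)
print(a,b,*tri([ray('scene',a),ray('side',b)]))
E
```

```text
scene [371.015  225.2615] [368.4677 256.8509]
side [334.9432 236.4145] [333.1741 270.596 ]
(374.375, 226.1) (337.1, 236.6) [ 0.5154 -0.1456  0.1383] [np.float64(0.0010792831033640986), np.float64(0.0010792831033639766)]
(368.6, 258.125) (334.3, 271.6) [ 0.5161 -0.1357  0.0543] [np.float64(0.0005349138733067274), np.float64(0.0005349138733067025)]
```

The predicted ring edges (scene 259, side 661) match the seen ones (259, 664) within about 2 mm. I'll lower and release.

Call:
drive_tool([
  [1,0,-0.2,3.0,0.2,0.1,0],
  [1,0,0,1.8,0,0,0],
  [1,0,0,1.1,0,0,0],
  [1,0,0,0,0,0,0],
  [1,0,0,0,0,0,0],
])

```text
t: 6.58
ee_pos: [0.4835, -0.1391, 0.0653]
eef_rot: [0.708, 0.707, -0.0, 0.0]
force: [-0.3, 0.1, -1.0]
width: 0.0155
finger_force: 37.0
```

Call:
drive_tool([
  [2.8,0,0.05,0,0,0,0],
  [2.8,0,0,0,0,0,0],
  [2.8,0,0,0,0,0,0],
  [2.8,0,0,0,0,0,0],
  [2.8,0,0,-3,0,0,0],
  [2.8,0,0,-6,0,0,0],
  [2.8,0,5,-3,0,0,0],
  [2.8,0,5,0,0,0,0],
  [2.8,0,0,0,0,0,0],
  [2.8,0,0,0,0,0,0],
])

```text
t: 7.82
ee_pos: [0.5827, -0.1388, 0.1835]
eef_rot: [0.708, 0.707, -0.001, -0.001]
force: [0.4, -0.6, -0.3]
width: 0.0282
finger_force: 0.0
```

```bash
python3 - <<'E'
from h import *
s=robot.state();im=snapshot('wrist')[:,:,::-1];cv2.imwrite('pics/w5.png',im);np.save('s5.npy',s,allow_pickle=True)
u,v=map(int,proj('wrist',[.513,-.138,.04],s));print(s['ee_pos'],u,v)
g=im[max(v-90,0):v+90,max(u-90,0):u+90]
h=snapshot('side')[220:320,275:400,::-1]
cv2.imwrite('pics/z4.png',np.hstack([cv2.resize(g,(400,400),interpolation=2),cv2.resize(h,(400,400),interpolation=2)]))
E
```

```text
[ 0.5827 -0.1388  0.1835] 238 185
```

View pics/z4.png

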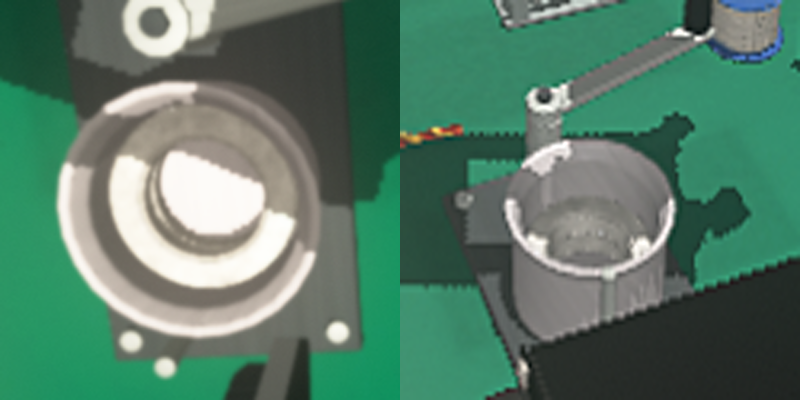

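The ring lies flat and concentric deep in the tube, on the fixed ring. Next is ring_b, gripped on its +y side.

```bash
python3 - <<'E'
from h import *
Rt=frame(np.pi/2,np.radians(27));B=np.array([.5867,.1637,.072])
plan(B+.030*Rt[:,1]-.08*Rt[:,2],Rt)
E
```

```text
t=7.92 N=10 each: shift cm [ 3.1   2.06 -0.11] turn deg [-2.13 -2.13 -8.83] | total shift [33.25 -3.24  4.08] turn [-21.28 -21.28 -88.26]
```

Call:
drive_tool([
  [3.4,3.1,2.06,-0.61,-2.13,-2.13,-8.83],
  [3.4,3.1,2.06,-0.61,-2.13,-2.13,-8.83],
  [3.4,3.1,2.06,-0.11,-2.13,-2.13,-8.83],
  [3.4,3.1,2.06,-0.11,-2.13,-2.13,-8.83],
  [3.4,3.1,2.06,-0.11,-2.13,-2.13,-8.83],
  [3.4,3.1,2.06,-0.11,-2.13,-2.13,-8.83],
  [3.4,3.1,2.06,-0.11,-2.13,-2.13,-8.83],
  [3.4,3.1,2.06,-0.11,-2.13,-2.13,-8.83],
  [3.4,3.1,2.06,-0.11,-2.13,-2.13,-8.83],
  [3.4,3.1,2.06,-0.11,-2.13,-2.13,-8.83],
  [3.4,0,0,0,0,0,0],
  [3.4,0,0,0,0,0,0],
])

```text
t: 9.43
ee_pos: [0.5519, 0.1932, 0.1542]
eef_rot: [0.0, 0.972, -0.0, 0.235]
force: [0.1, -0.0, -0.9]
width: 0.0338
finger_force: 0.0
```

```bash
python3 - <<'E'
from h import *
s=robot.state();im=snapshot('wrist')[:,:,::-1];cv2.imwrite('pics/w6.png',im);np.save('s6.npy',s,allow_pickle=True)
Rt=frame(np.pi/2,np.radians(27))
print(s['ee_pos'],s['width'],'pred',proj('wrist',[.5867,.1637,.072],s))
m=cv2.morphologyEx((im.min(2)>215).astype(np.uint8),cv2.MORPH_OPEN,np.ones((7,7),np.uint8))
cs,_=cv2.findContours(m,cv2.RETR_EXTERNAL,cv2.CHAIN_APPROX_NONE)
for c in cs:
    if cv2.contourArea(c)>1500:
        h=cv2.convexHull(c);e=cv2.fitEllipse(h);print(cv2.boundingRect(c),np.round(e[0],1),np.round(e[1],1),plane('wrist',e[0],.074,s))
B=np.array([.5867,.1637,.072]);plan(B+.030*Rt[:,1]+.011*Rt[:,2],Rt)
E
```

```text
[0.5519 0.1932 0.1542] 0.03378468236533771 pred [276.2546 197.7413]
(223, 147, 109, 102) [276.3 196.9] [100.6 113.2] [0.584  0.1641 0.074 ]
t=9.47 N=2 each: shift cm [0.37 0.03 5.01] turn deg [-0.    0.09 -0.01] | total shift [ 0.74  0.05 10.01] turn [-0.    0.19 -0.02]
```

The fit agrees with the prediction to under 1 px, and the target matches ring_a's grasp pose. I'll go in.

Call:
drive_tool([
  [3.4,0.4,0,4.0,0,0.2,0],
  [3.4,0.35,0.05,3.0,0,0,0],
  [3.4,0,0,2.0,0,0,0],
  [3.4,0,0,1.0,0,0,0],
  [3.4,0,0,0,0,0,0],
  [1.0,0,0,0,0,0,0],
  [1.0,0,0,0,0,0,0],
  [1.0,0,0,0,0,0,0],
  [1.0,0,0,0,0,0,0],
], grip_force=40)

```text
t: 10.6
ee_pos: [0.591, 0.1944, 0.062]
eef_rot: [-0.001, 0.972, 0.0, 0.233]
force: [0.1, -0.8, 3.1]
width: 0.0156
finger_force: 36.6
```

Call:
drive_tool([
  [1.0,0,0,-2,0,0,0],
  [1.0,0,0,-5,0,0,0],
  [1.0,0,0,-5,0,0,0],
  [1.0,0,0,0,0,0,0],
])

```text
t: 11.1
ee_pos: [0.5374, 0.1952, 0.1731]
eef_rot: [-0.001, 0.972, 0.001, 0.236]
force: [0.6, 0.1, -0.4]
width: 0.0157
finger_force: 37.5
```

```bash
python3 - <<'E'
from h import *
print(robot.state()['ee_pos'],robot.state()['width']);plan([.543,-.138,.16],frame(0,0))
E
```

```text
[0.5374 0.1952 0.1731] 0.015659511319762988
t=11.10 N=10 each: shift cm [-2.39 -2.78  0.59] turn deg [2.16 2.13 8.82] | total shift [  0.12 -33.33   1.32] turn [21.58 21.31 88.21]
```

Call:
drive_tool([
  [1,-2.39,-2.78,0.59,2.16,2.13,8.82],
  [1,-2.39,-2.78,0.59,2.16,2.13,8.82],
  [1,-2.39,-2.78,0.59,2.16,2.13,8.82],
  [1,-2.39,-2.78,0.59,2.16,2.13,8.82],
  [1,-2.39,-2.78,0.59,2.16,2.13,8.82],
  [1,-2.39,-2.78,0.59,2.16,2.13,8.82],
  [1,-2.39,-2.78,0.59,2.16,2.13,8.82],
  [1,-2.39,-2.78,0.59,2.16,2.13,8.82],
  [1,-2.39,-2.78,0.59,2.16,2.13,8.82],
  [1,-2.39,-2.78,0.59,2.16,2.13,8.82],
  [1,0,0,0,0,0,0],
  [1,0,0,0,0,0,0],
])

```text
t: 12.6
ee_pos: [0.541, -0.1385, 0.1542]
eef_rot: [0.707, 0.707, -0.004, -0.002]
force: [0.3, 0.4, -0.9]
width: 0.0158
finger_force: 37.5
```

```bash
python3 - <<'E'
from h import *
s=robot.state();im=snapshot('wrist')[:,:,::-1];cv2.imwrite('pics/w7.png',im);print(s['ee_pos'],s['width'])
plan([.543,-.138,.10],frame(0,0))
# held ring extents: grey/bright low-saturation pixels left of fingers
hsv=cv2.cvtColor(im,cv2.COLOR_BGR2HSV);m=((hsv[:,:,1]<40)&(hsv[:,:,2]>90)).astype(np.uint8)
Rt=R.from_quat(s['eef_rot']).as_matrix();C=s['ee_pos']+Rt@np.array([0,-.0297,-.017])
a=[proj('wrist',C+Rt@np.array(v),s) for v in([0,0,0],[0,-.0375,0],[0.0375,0,0])];print('pred centre,left,top',a)
r=int(a[0][1]);x=np.where(m[r,:int(a[0][0])])[0];print('row',r,'left edges',x[:3],x[-3:])
c=int(a[0][0]);y=np.where(m[:r,c])[0];print('col',c,'runs',y[np.r_[True,np.diff(y)>1]],y[np.r_[np.diff(y)>1,True]])
E
```

```text
[ 0.541  -0.1385  0.1542] 0.015813014551416843
t=12.65 N=1 each: shift cm [0.03 0.22 5.47] turn deg [-0.51  0.16  0.03] | total shift [0.03 0.22 5.47] turn [-0.51  0.16  0.03]
pred centre,left,top [array([247.8757, 282.6697]), array([158.1868, 282.4778]), array([242.0532, 196.1399])]
row 282 left edges [0 1 2] [200 201 202]
col 247 runs [ 68 144 161] [109 158 268]
```

Call:
drive_tool([
  [1,0,0.2,3,-0.5,0.2,0],
  [1,0,0,2.4,0,0,0],
  [1,0,0,0,0,0,0],
  [1,0,0,0,0,0,0],
])

```text
t: 13.15
ee_pos: [0.5439, -0.1385, 0.1025]
eef_rot: [0.707, 0.707, 0.001, 0.001]
force: [0.2, 0.2, -0.9]
width: 0.0156
finger_force: 37.5
```

```bash
python3 - <<'E'
from h import *
print(robot.state()['ee_pos']);plan([.543,-.138,.065],frame(0,0))
E
```

```text
[ 0.5439 -0.1385  0.1025]
t=13.15 N=1 each: shift cm [ 0.05 -0.1   3.75] turn deg [0.12 0.02 0.03] | total shift [ 0.05 -0.1   3.75] turn [0.12 0.02 0.03]
```

Call:
drive_tool([
  [1,0.05,-0.1,2.2,0.1,0,0],
  [1,0,0,1.5,0,0,0],
  [1,0,0,0,0,0,0],
  [1,0,0,0,0,0,0],
  [2.8,0,0,0,0,0,0],
  [2.8,0,0,0,0,0,0],
  [2.8,0,0,0,0,0,0],
  [2.8,0,0,0,0,0,0],
  [2.8,0,0,-3,0,0,0],
  [2.8,0,0,-6,0,0,0],
  [2.8,0,3,-3,0,0,0],
  [0,0,4,0,0,0,0],
  [0,0,0,0,0,0,0],
  [0,0,0,0,0,0,0],
])

```text
t: 14.9
ee_pos: [0.6113, -0.1383, 0.1834]
eef_rot: [0.707, 0.707, -0.001, -0.001]
force: [-0.2, 0.9, 0.0]
width: -0.0003
finger_force: 0.0
```

```bash
python3 - <<'E'
from h import *
s=robot.state();im=snapshot('wrist')[:,:,::-1];cv2.imwrite('pics/w8.png',im);np.save('s8.npy',s,allow_pickle=True)
cv2.imwrite('pics/side2.png',snapshot('side')[:,:,::-1]);cv2.imwrite('pics/scene2.png',snapshot('scene')[:,:,::-1])
u,v=map(int,proj('wrist',[.513,-.138,.04],s));print(s['ee_pos'],s['force'],u,v)
u0,v0=u-90,max(v-110,0);print('origin',u0,v0,'scale 400/180')
cv2.imwrite('pics/z5.png',np.hstack([cv2.resize(im[v0:v0+180,u0:u0+180],(400,400),interpolation=2),cv2.resize(cv2.imread('pics/side2.png')[220:320,275:375],(400,400),interpolation=2)]))
E
```

```text
[ 0.6113 -0.1383  0.1834] [-0.247   0.9337  0.0084] 205 186
origin 115 76 scale 400/180
```

View pics/z5.png

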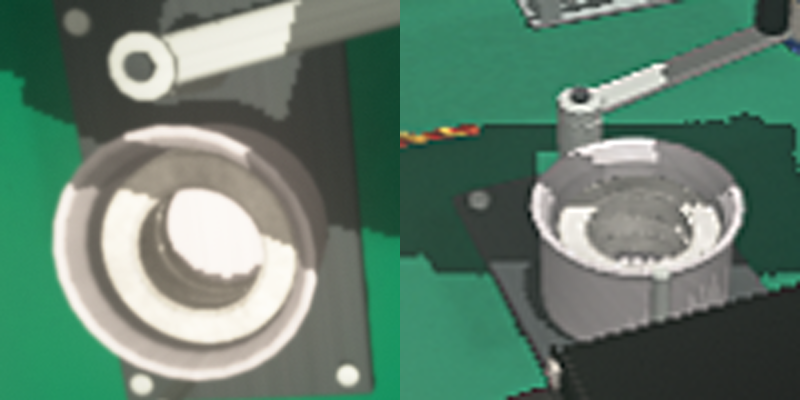

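The top ring lies flat and concentric about 14 mm below the rim. Next is the arm. I'll hover just outside the knob and locate it numerically.

```bash
python3 - <<'E'
from h import *
s=np.load('s8.npy',allow_pickle=True).item()
print('pivot',plane('wrist',(178.5,105.7),.075,s),'mouth',plane('wrist',(115+188/2.222,76+252/2.222),.06,s))
plan([.665,-.033,.16],frame(1.81,0))
E
```

```text
pivot [ 0.5112 -0.0698  0.075 ] mouth [ 0.5147 -0.1355  0.06  ]
t=15.05 N=11 each: shift cm [0.34 1.19 0.22] turn deg [-0.01 -0.01 -9.43] | total shift [10.55  5.38  2.38] turn [  -0.07   -0.13 -103.77]
```

Call:
drive_tool([
  [3,0.34,1.19,0.2,0,0,-9.43],
  [3,0.34,1.19,0.2,0,0,-9.43],
  [3,0.34,1.19,0.2,0,0,-9.43],
  [3,0.34,1.19,0.2,0,0,-9.43],
  [3,0.34,1.19,0.2,0,0,-9.43],
  [3,0.34,1.19,0.2,0,0,-9.43],
  [3,0.34,1.19,0.2,0,0,-9.43],
  [3,0.34,1.19,0.2,0,0,-9.43],
  [3,0.34,1.19,0.2,0,0,-9.43],
  [3,0.34,1.19,0.2,0,0,-9.43],
  [3,0.34,1.19,0.2,0,0,-9.43],
  [3,0,0,0,0,0,0],
  [3,0,0,0,0,0,0],
])

```text
t: 16.68
ee_pos: [0.6656, -0.0333, 0.1626]
eef_rot: [-0.118, 0.993, -0.0, -0.0]
force: [0.4, -0.4, -0.1]
width: 0.0303
finger_force: 0.0
```

```bash
python3 - <<'E'
from h import *
s=robot.state();im=snapshot('wrist')[:,:,::-1];cv2.imwrite('pics/w9.png',im);np.save('s9.npy',s,allow_pickle=True)
print(s['ee_pos'],s['q'],s['width'],'pred',proj('wrist',[.6257,-.042,.103],s),proj('wrist',[.6257,-.042,.069],s))
m=(im.max(2)<45).astype(np.uint8)
n,l,st,ce=cv2.connectedComponentsWithStats(m)
for i in range(1,n):
    if 150<st[i,4]<6000: print(st[i],ce[i].round(1))
p=proj('wrist',[.6257,-.042,.1],s).astype(int)
for v in range(p[1]-40,p[1]+60,6): print(v,''.join('#' if m[v,u] else '.' for u in range(p[0]-60,p[0]+60,2)))
E
```

```text
[ 0.6656 -0.0333  0.1626] [-0.1304  0.2087  1.6726 -0.0003  1.2611 -1.9374] 0.030315407856235196 pred [319.2992 157.1483] [319.0639 149.0405]
116 ............................................................
122 ............................................................
128 ............................................................
134 ............................................................
140 ............................................................
146 ............................................................
152 ............................................................
158 ............................................................
164 ............................................................
170 ............................................................
176 ............................................................
182 ............................................................
188 ............................................................
194 ............................................................
200 ............................................................
206 ............................................................
212 ............................................................
```

```bash
python3 - <<'E'
from h import *
s=np.load('s9.npy',allow_pickle=True).item()
im=cv2.imread('pics/w9.png')
g=im.max(2)
for v in range(110,230,6): print(v,' '.join('%3d'%g[v,u] for u in range(265,380,6)))
E
```

```text
110 183 181 183 186 185 186 189 190 255 255 255 222 125 124 121 119 117 129 189 189
116 180 181 183 184 185 185 186 188 255 255 255 172 125 122 121 118 115 130 190 189
122 182 181 183 183 186 187 186 185 255 255 244 165 122 120 119 116 115 112 109 111
128 183 180 181 181 185 185 185 185 255 255 194 164 121 120 117 116 114 110 108 105
134 182 181 179 181 184 184 185 187 255 243 175 161 119 116 116 113 110 110 107 105
140 179 181 180 185 183 183 185 184 100  72  72 107 117 116 113 112 110 109 106 104
146 181 180 182 183 181 183 184 177  73  74  72  68 115 114 112 111 108 107 106 102
152 179 182 182 181 180 180 183 134  70  68  67  66 109 112 110 109 107 106 104 101
158 184 185 182 181 180 180 181 146  67  66  64  63 108 110 109 108 105 106 103 100
164 190 190 188 176 115 111 109 121  64  62  61  65 110 109 107 107 106 104 101  97
170 191 191 191 189 110 111 109 109 110 102 105 109 109 108 106 106 104 103 100  96
176 191 190 193 178 112 110 110 110 109 109 109 109 107 106 106 105 103 101  98  96
182 191 193 193 190 112 111 109 109 109 109 107 106 108 106 105 104 103 102  98  95
188 193 192 193 193 131 151 122 108 108 108 108 108 106 106 105 103 103 100  98  98
194 192 193 193 193 193 192 192 190 188 118 117 107 106 105 104 104 102 101  99 100
200 192 193 193 193 192 192 192 192 190 191 191 158 106 105 104 103 103 101 101 101
206 194 193 192 192 192 193 193 191 191 191 190 190 157 105 103 104 103 123 139 133
212 193 192 192 192 192 191 190 191 192 191 191 191 190 190 157 132 139 125 152 143
218 191 193 192 192 190 191 191 192 190 189 189 187 190 189 167 170 145 129 131 137
224 190 190 192 189 189 191 189 191 188 191 187 187 188 189 241 128 127 138 139 139
```

The knob's top spans u 311–335 and v 141–168, about 2 mm in tool +y from the prediction. I'll straddle it loosely.

Call:
drive_tool([
  [3,4.1,0.2,0,0,0,0],
  [3,0,0,0,0,0,0],
  [3,0,0,3,0,0,0],
  [3,0,0,3,0,0,0],
  [3,0,0,2.3,0,0,0],
  [3,0,0,0,0,0,0],
])

```text
t: 17.48
ee_pos: [0.6245, -0.0407, 0.0773]
eef_rot: [-0.119, 0.993, 0.001, -0.002]
force: [-0.2, -0.7, 1.5]
width: 0.0302
finger_force: 0.0
```

Call:
drive_tool([
  [3,0.06,-1.23,-0.1,0,0,6],
  [3,0.06,-1.23,0,0,0,6],
  [3,0.06,-1.23,0,0,0,6],
  [3,0.06,-1.23,0,0,0,6],
  [3,0.06,-1.23,0,0,0,6],
  [3,0.06,-1.23,0,0,0,6],
  [3,0.06,-1.23,0,0,0,6],
  [3,0.06,-1.23,0,0,0,6],
  [3,0.06,-1.23,0,0,0,6],
  [3,0.06,-1.23,0,0,0,6],
  [3,0.06,-1.23,0,0,0,6],
  [3,0.06,-1.23,0,0,0,6],
  [3,0.06,-1.23,0,0,0,6],
  [3,0.06,-1.23,0,0,0,6],
  [3,0.06,-1.23,0,0,0,6],
  [3,0,0,0,0,0,0],
])

```text
t: 19.48
ee_pos: [0.5403, -0.1839, 0.0823]
eef_rot: [0.618, 0.786, 0.0, 0.001]
force: [0.3, -1.2, -0.2]
width: 0.0302
finger_force: 0.0
```

```bash
python3 - <<'E'
from h import *
s=robot.state();p=s['ee_pos'][:2]-[.511,-.070];y=R.from_quat(s['eef_rot']).as_matrix()[:,1]
print(s['ee_pos'],np.hypot(*p),'alpha deg',np.degrees(np.arctan2(p[1],p[0])),'yaw',np.degrees(np.arctan2(y[1],y[0])),s['force'],s['moment'])
E
```

```text
[ 0.5403 -0.1839  0.0823] 0.11766092350571745 alpha deg -75.56671987969591 yaw 13.677825455265374 [ 0.315  -1.2082 -0.2224] [ 0.0147 -0.0232  0.0141]
```

Call:
drive_tool([
  [3,0,-0.41,0,0,0,2],
  [3,0,-0.41,0,0,0,2],
  [3,0,-0.41,0,0,0,2],
  [3,0,-0.41,0,0,0,2],
  [3,0,-0.41,0,0,0,2],
  [3,0,-0.41,0,0,0,2],
  [3,0,0,0,0,0,0],
])

```text
t: 20.35
ee_pos: [0.5146, -0.1868, 0.0803]
eef_rot: [0.697, 0.717, -0.001, -0.001]
force: [0.8, -0.6, -0.3]
width: 0.03
finger_force: 0.0
```

Call:
drive_tool([
  [3,0,-0.2,0,0,0,1],
  [3,0,-0.2,0,0,0,0],
  [3,0,0,0,0,0,0],
])

```text
t: 20.72
ee_pos: [0.511, -0.1869, 0.0805]
eef_rot: [0.703, 0.711, -0.0, -0.001]
force: [0.8, -0.9, -0.5]
width: 0.0303
finger_force: 0.0
```

Call:
drive_tool([
  [3,0,-0.2,0,0,0,0],
  [3,0,0,0,0,0,0],
])

```text
t: 20.98
ee_pos: [0.5101, -0.187, 0.0806]
eef_rot: [0.703, 0.711, 0.001, 0.001]
force: [4.5, 0.1, -2.9]
width: 0.0304
finger_force: 2.5
```

Call:
drive_tool([
  [3,0,-0.1,0,0,0,0],
  [3,0,0,0,0,0,0],
  [3,0,0,0,0,0,0],
])

```text
t: 21.35
ee_pos: [0.51, -0.187, 0.0806]
eef_rot: [0.703, 0.711, 0.001, 0.002]
force: [8.5, 0.6, -5.2]
width: 0.0304
finger_force: 4.2
```

The arm is at its stop: the TCP stays still while the force grows. I'll centre the gap, lift straight out and check.

Call:
drive_tool([
  [3,0,0.4,0,0,0,0],
  [3,0,0.4,0,0,0,0],
  [3,0,0,0,0,0,0],
  [3,0,0,-3,0,0,0],
  [3,0,0,-5,0,0,0],
  [3,0,0,-5,0,0,0],
  [3,-1,6,-2,0,0,0],
  [3,-1,6,0,0,0,0],
  [3,0,0,0,0,0,0],
  [3,0,0,0,0,0,0],
])

```text
t: 22.6
ee_pos: [0.6346, -0.2051, 0.229]
eef_rot: [0.703, 0.711, -0.001, -0.001]
force: [0.1, -0.0, 1.1]
width: 0.0301
finger_force: 0.0
```

```bash
python3 - <<'E'
from h import *
s=robot.state();im=snapshot('wrist')[:,:,::-1];cv2.imwrite('pics/w10.png',im)
print(s['ee_pos'],s['force'])
a=np.array([.511,-.070]);
for ang in(-80,-84,-86,-88,-90,-92):
    r=np.radians(ang);K=np.r_[a+.118*np.array([np.cos(r),np.sin(r)]),.103];print(ang,proj('wrist',K,s).round(1))
p=proj('wrist',[.512,-.188,.1],s).astype(int);g=im.max(2)
for v in range(p[1]-80,p[1]+34,7): print(v,' '.join('%3d'%g[v,u] for u in range(p[0]-70,p[0]+60,6) if 0<=u<640 and 0<=v<400))
for n,f in(('scene','scene2'),('side','side2')):
    b=snapshot(n)[:,:,::-1];cv2.imwrite(f'pics/{n}3.png',b)
    hs=cv2.cvtColor(b,cv2.COLOR_BGR2HSV);h0=cv2.cvtColor(cv2.imread(f'pics/{n}0.png'),cv2.COLOR_BGR2HSV)
    for nm,lo,hi,c in(('spool',100,125,(371,200) if n=='scene' else (383,220)),('driver',20,32,(250,238) if n=='scene' else(252,228))):
        for H in(h0,hs):
            m=cv2.inRange(H,(lo,120,80),(hi,255,255));w=np.zeros_like(m);w[c[1]-22:c[1]+22,c[0]-22:c[0]+22]=1;yx=np.argwhere((m>0)&(w>0));print(n,nm,len(yx),yx.mean(0).round(1))
E
```

```text
[ 0.6346 -0.2051  0.229 ] [ 0.0828 -0.012   1.0838]
-80 [190.8 167.7]
-84 [180.8 169. ]
-86 [175.7 169.4]
-88 [170.7 169.6]
-90 [165.6 169.6]
-92 [160.5 169.5]
88 144 142 142 142 139 133 117 110  86 154 151 145 127 229 238 145 155 154 249 252 253 227
95 144 143 144 143 142 135 117 109  88 151 154 119 130 237 240 140 155 155 249 245 252 253
102 143 143 143 144 143 136 118 111  87 154 154 104 160 238 241 153 155 155 239 251 250 253
109 145 144 146 146 145 139 127 116  91 140 148 125 139 237 242 189 154 154 190 251 249 250
116 147 146 145 146 145 145 140 122  99 115 143 147 108 167 239 220 151 153 151 161 251 252
123 147 146 146 146 146 146 185 210 160  97 161 152 136 131 131 129 146 151 150 183 252 248
130 149 147 147 147 147 146 147 236 195 175 106 247 209 129 132 132 125 140 149 158 161 172
137 149 149 147 148 147 149 148 147 242 196 180 106 234 161 132 132 133 156 149 151 127 149
144 150 148 148 148 150 149 149 149 150 222 227 194 170 171 185 133 111 129 116 132 143 115
151 149 149 149 148 151 149 151 150 151 150 109 237 232 191 128 138 178 192 205 129 111 115
158 150 149 149 150 15
[... 161 characters left out ...]

172 150 150 150 149 151 149 150 149 149 150 130  64  58  65  51  59 120 109 109 109 114 110
179 150 149 149 149 149 151 149 150 150 150 145 102  82  77 104 102 108 108 107 109 113 110
186 149 149 149 148 148 149 148 149 150 150 149 149 149 149 149 150 149 149 150 147 148 149
193 152 149 149 147 147 148 148 147 149 150 149 148 148 147 148 149 147 147 147 146 146 147
200 174 148 148 149 148 148 149 146 146 148 148 147 146 146 146 148 148 147 146 145 147 147
scene spool 207 [199.3 370. ]
scene spool 279 [200.2 370.2]
scene driver 283 [236.9 251.8]
scene driver 283 [236.7 251.7]
side spool 300 [218.2 383.7]
side spool 315 [218.3 383.2]
side driver 215 [226.7 252.7]
side driver 217 [226.6 252.6]
```

The knob top is at about u 172, or roughly -88°, which matches the stop. The spool and driver haven't moved, and the robot touches nothing. I'm handing in.

```bash
python3 -c "
from bench import robot
print(robot.close_job())"
```

```text
the job is handed in; nothing more can be done
None
```

Job handed in at about 22.7 s of the 69 s allowed: both rings are in the tube and looked flat on the fixed ring, the retaining arm is against its stop, and the spool and screwdriver have not moved.

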